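# Bolt the artwork case shut

### The job

The prints are packed: bolt the lid of the plywood artwork case shut. With a fingertip, push the knob of the barrel bolt along its slot until the rod is fully home through its keeper, then push the knob sideways, round the corner of the slot, and all the way down into the locking notch. Only push, gently: do not pinch the knob, do not raise the lid, and leave everything that stands on and around the case where it is.

Things in the scene. Friction and masses are not known exactly. Their poses are not given: they have to be found in the camera images.
- case: Shallow plywood case, 320 (x) x 300 (y) x 85 mm high, too heavy to move; origin at the centre of its underside, z up. The flush lid (top face level with the rim, z = 85 mm) is hinged along the -y side. A steel barrel bolt is screwed on the lid along the line x = 0, pointing to +y. What stands on the lid keeps 30 mm or more from that line, and 45 mm beside the corner of the slot.
- barrel (a point): Point on the axis of the bolt's barrel, fixed to the case at its x = 0, y = 10, z = 98 mm; axes as the case. Barrel: outside radius 10.5 mm (top at z = 108.5), from y = -36 to +104 mm, on a plate 44 x 150 x 3 mm. The stem of the knob comes out of an L-shaped slot in it: the long leg runs along the barrel's top; the stem's centre is here at slide 0.
- notch (a point): Point on the barrel's axis at the corner of the L slot, at case x = 0, y = 55, z = 98 mm; axes as the case. From here the short leg, the locking notch, runs down round the barrel's -x side. It is 10 mm wide for the 7 mm stem: slide 0.0435 to 0.0465 lets the stem in.
- keeper (a point): Keeper of the bolt, a steel staple on the case's +y rim, 22 mm long, 52 mm over its feet, 24 mm high: the point is at the middle of its opening, at case x = 0, y = 130, z = 98 mm. The rod (12 mm thick) passes through it when home.
- bolt (a joint): Slide of the bolt rod along the case's +y, in m: 0 = drawn fully back, 0.0465 = fully home against its stop. Starts between 0 and 0.014. It stays where it is left; moving it takes about 3 to 4 N. The knob can turn down only from 0.0435 on; once down it keeps the rod from sliding back.
- knob (a joint): Turn of the knob and its stem about the barrel's axis, in rad: 0 = upright (start), 1.35 = fully down at the end of the locking notch, swung over to the case's -x side. In the long leg it has about 0.1 rad of play. It stays where it is left; turning it takes about 1 to 2 N at the ball.
- lid (a joint): Hinge of the lid, in rad: 0 = shut (start), grows as it is raised. Nothing but the lid's weight (about 0.7 kg) holds it until it is bolted.
- knob_ball (a point): Centre of the steel ball, 16 mm in diameter, on the end of the knob's stem (7 mm thick), 30 mm from the barrel's axis. Upright it is at case x = 0, y = 10 mm + slide, z = 128 mm; fully down at case x = -29, z = 105 mm, its top then at z = 113 mm. Its z axis points out along the stem.
- ink_tin: Bystander, on the case's lid at its +x side: round ink tin, 63 mm across, 46 mm high; origin at the centre of its underside.
- tape_roll: Bystander, lying on the lid at its +x -y corner: roll of paper tape, 96 mm across, 25 mm high; origin at the centre of its underside.
- brayer: Bystander, lying on the lid at its -x side: ink roller, 85 mm wide and about 140 mm long along its y, 32 mm high, the rubber roller towards +y; origin below its frame's middle.
- water_bottle: Bystander, on the table to the left of the case: water bottle, 66 mm across, 215 mm high; origin at the centre of its underside.
- brush_jar: Bystander, on the table to the left: white jar of brushes, 76 mm across, jar 100 mm high, brushes to about 260 mm; origin at the centre of its underside.
- mannequin: Bystander, on the table at the far left: wooden artist's figure on a round foot of 90 mm, 286 mm high; origin at the centre of its underside.
- wood_type: Bystander, on the table to the right: wooden printing letter, 60 x 45 x 23 mm; origin at the centre of its underside.

How it is judged:
On the way, in this order (a step that is already met when the one before it is completed fails the run):
1. the bolt is slid home into its keeper (value of joint bolt above 0.042 m).
2. the knob is turned down into the locking notch (value of joint knob above 1.15 rad), for 0.2 s.
At the end, for the whole second after the job is handed in: The bolt is home (slide over 42 mm) with its knob down in the locking notch (over 1.15 rad of 1.35), at rest; the lid is shut (under 0.03 rad) and every bystander is within 25 mm of where it began and upright (value of joint bolt above 0.042 m and value of joint knob above 1.15 rad and value of joint lid below 0.03 rad and velocity of joint bolt between -0.01 and 0.01 m/s and velocity of joint knob between -0.1 and 0.1 rad/s and distance of each of ink_tin, tape_roll, brayer, water_bottle, brush_jar, mannequin, wood_type from where it was at the start of the episode below 0.025 m and angle between each of ink_tin, tape_roll, brayer, water_bottle, brush_jar, mannequin, wood_type's own z axis and vertical below 0.3 rad); the robot touches nothing.
It fails at once if the lid is raised (over 0.05 rad) (value of joint lid above 0.05 rad).
It fails at once if the knob or the case is pinched or forced (over 35 N from the fingers) (contact force between the fingers and case above 35 N).
It fails at once if a bystander is shifted by more than 25 mm or lifted (distance of any of ink_tin, tape_roll, brayer, water_bottle, brush_jar, mannequin, wood_type from where it was at the start of the episode above 0.025 m).
It fails at once if a bystander is tipped (angle between any of ink_tin, tape_roll, brayer, water_bottle, brush_jar, mannequin, wood_type's own z axis and vertical above 0.3 rad).
It also fails if it takes over 38 s, if anything falls off the work surface, if the arm or the gripper's body presses on something with over 40 N, if the wrist force passes 120 N, or if a joint passes its speed limit or range.

### The arm

A 6-joint arm with a two-finger parallel gripper is mounted at the origin on the work surface. World frame = base frame: x ahead of the robot, y to its left, z up, the work surface at z = 0. Lengths are in m, angles in rad, forces in N, time in s.
With the tool pointing down it reaches from about 0.425 to 0.925 m from the base axis. Payload 12.5 kg.
Tool frame: the origin (TCP) lies at the very end of the fingers, on their centre line; the grasp point (between the pads) lies 19 mm behind it; z points along the fingers, y is the direction in which the jaws open and shut (so a half turn about z gives the same grasp; the last joint's range is limited). The gripper opens to 85 mm and grips with 20 to 120 N. Pads are 22 mm wide; open, the fingers measure 114 mm over their backs; the gripper's body (76 mm by 85 mm) begins 54 mm behind the grasp point. The pads swing forward as they close: fully open they stand 13 mm farther back than shut.
Start: joints at [-1.267, 0.491, 1.559, -0, 1.092, -0.106], TCP at [0.249, -0.573, 0.201] pointing down, gripper open.
Joint ranges: [-3.1, 3.1], [-0.84, 2.19], [0.05, 2.79], [-1.13, 4.28], [0.06, 2.93], [-2.69, 2.69]. Speed limits (rad/s): [2.22, 2.22, 2.79, 3.14, 3.14, 3.14].

### API

Orientations are given as a unit quaternion [w, x, y, z].
In Python, from workcell import sense, snapshot, camera_info, close_job, masks_of, pinpoint gives the robot as it stands. The module is installed in compiled form; this text tells all that it offers.
- The arm moves only by the tool servo_tool, never from a script. Its argument "targets" is text: rows parted by semicolons, each of 7 numbers parted by spaces: the shift along the tool's x, y, z in units of 25 mm (1.0 is 25 mm), then the turn, a rotation vector about the tool's x, y, z in units of 6 degrees (1.0 is 6 degrees), then the finger opening in mm, from 0 to 85.4. In form: tx ty tz ax ay az jaw; .... A call has exactly 10 rows; each row shifts and turns the commanded pose from where the row before left it, along the tool's axes as they then stand; what a row does not reach is not made up. A row lasts 1/12 s, in which the tool goes at most 41.7 mm and 7.16 degrees, less where a joint would pass 70% of its speed; a pose out of reach is approached as far as the arm can. A call is refused whole if a number of a shift passes 1 or a number of a turn 1, either way. A call with a gripper value outside its range is refused whole. The fingers move at their own pace and stop on an object; "force" is the grip in N (left out, the last holds). Time passes only in rows, so rows that do not move let the fingers close, or fill a call up. It gives the time, the measured TCP pose, the force and the opening at its end, in the units of the state.
- sense(): the state, without advancing time (a new reading comes with each control period).
- snapshot(name): name is "side" or "top" or "wrist"; returns the picture (384x512x3 uint8, red, green, blue); there is no depth.
- camera_info(name): a dict with "fx", "fy", "cx", "cy" (pixels), "k1" (the pictures are not rectified: a ray, as slopes to the right and down, at radius r is drawn at 1 + k1 r^2 times it, then the intrinsics apply), "view" (4x4, takes a point from world to camera coordinates). Camera axes: x right, y up, looking along -z (the intrinsics and any distortion apply to the point x, -y, -z); pixel columns grow to the right and rows downward; lengths in m; the calibration is good to about 2 mm. A picture is of the moment at which its call begins: read the wrist's pose just before it. camera_info takes no time and is no camera call; for the wrist camera it gives the pose at the moment of the call.
- close_job(): hands the job in, once; it reports no verdict.
Trained networks look in the newest picture that a camera, given by its name, has taken for a name from the list of things; names that differ only in an ending like _2 or _b are one class to them, and where a whole thing is asked for, a point or a joint stands for the part that bears it (a point fixed in the world has none). Each returns a list of dicts, best first, with "score" (0 to 1); they miss things now and then, are a little off and sometimes report something else, mostly with a low value. They report only what shows in the picture. A call takes as long as a camera call.
- masks_of(label, camera): "region" (384x512 bool, what is visible of it) and "rect" ([left, top, width, height] in pixels, round what is visible of it).
- pinpoint(label, camera): "location" ([column, row] in pixels: a listed point, or the origin of a listed thing).
The state is a dict: "t": time; "joint_positions": joint angles; "joint_vel": joint speeds; "effort": joint torques, N m; "position": TCP position; "orientation": TCP orientation; "contact_force": force on the tool from outside, world axes, zero at the start; "moment": the same for the moment, N m; "gripper_width": finger opening in m.
Only numpy, scipy, OpenCV 4.12 (cv2) and the standard library are available. Lean on these libraries where they do the work, as an engineer would, in place of code of your own. Each camera call takes 0.05 s, during which the arm holds its last target. There are 200 camera calls.

## Working session

There is one attempt and no reset: what is moved stays moved. The work goes in short steps, Python scripts to look and compute and a tool call to move; the robot and the scene stay as the last step left them, time stands still between calls to the robot, and variables do not carry over. Pictures are saved under pics/ and viewed, about 8 in all and at most 12, crops included, and the job is handed in when it is done.

Besides the shell and the picture viewer there is one more tool, called as a command line: name --argument value ..., lists and objects as JSON in quotes. servo_tool: Moves the arm, as the interface text tells. Its arguments: {"type":"object","properties":{"targets":{"type":"string"},"force":{"type":"number"}},"required":["targets"]}

```bash
mkdir -p pics
cat > h.py <<'E'
import numpy as np, cv2
from workcell import *
from scipy.spatial.transform import Rotation as R
def ray(cam,px):
    c=camera_info(cam); k=c['k1']
    d=np.array([(px[0]-c['cx'])/c['fx'],(px[1]-c['cy'])/c['fy']]); u=d.copy()
    for _ in range(30): u=d/(1+k*(u@u))
    V=np.array(c['view']); Rm=V[:3,:3]; o=-Rm.T@V[:3,3]
    v=Rm.T@np.array([u[0],-u[1],-1]); return o,v/np.linalg.norm(v)
def onz(cam,px,z):
    o,v=ray(cam,px); return o+v*(z-o[2])/v[2]
def tri(a,b):
    (o1,v1),(o2,v2)=a,b
    A=np.stack([v1,-v2],1); s=np.linalg.lstsq(A,o2-o1,rcond=None)[0]
    p,q=o1+s[0]*v1,o2+s[1]*v2; return (p+q)/2,np.linalg.norm(p-q)
def proj(cam,P):
    c=camera_info(cam); V=np.array(c['view']); p=V[:3,:3]@P+V[:3,3]
    u=np.array([p[0],-p[1]])/-p[2]; u=u*(1+c['k1']*(u@u)); return np.array([c['fx']*u[0]+c['cx'],c['fy']*u[1]+c['cy']])
E
python3 - <<'E'
from h import *
for n in ['top','side']:
    im=snapshot(n); cv2.imwrite(f'pics/{n}0.png',im[:,:,::-1])
    for l in ['case','barrel','notch','keeper','knob_ball','ink_tin','brayer','water_bottle','brush_jar']:
        r=pinpoint(l,n); print(n,l,[(np.round(x['location'],1),round(x['score'],2)) for x in r[:2]])
for n in ['top','side']: c=camera_info(n);V=np.array(c['view']);print(n,-V[:3,:3].T@V[:3,3],-V[2,:3])
s=sense();print(s['t'],s['position'],s['orientation'],s['gripper_width'])
a,b=[pinpoint('knob_ball',n) for n in('top','side')]
if a and b: print(tri(ray('top',a[0]['location']),ray('side',b[0]['location'])))
E
```

```text
top case [(array([246. , 195.3]), 0.56)]
top barrel [(array([242.3, 193.9]), 0.82)]
top notch [(array([227.5, 197.3]), 0.59), (array([199.5, 190.8]), 0.51)]
top keeper [(array([201.6, 190.3]), 0.89), (array([111.9, 187.1]), 0.53)]
top knob_ball [(array([239., 192.]), 0.62), (array([275.2, 164.6]), 0.3)]
top ink_tin [(array([232.5, 160.8]), 0.7)]
top brayer [(array([264.5, 230.2]), 0.68), (array([106.1, 230.8]), 0.49)]
top water_bottle [(array([113.4, 185.9]), 0.9)]
top brush_jar [(array([101.8, 231.1]), 0.67), (array([116.2, 187.4]), 0.19)]
side case [(array([246.1, 163.7]), 0.65), (array([251.2, 211.8]), 0.64)]
side barrel [(array([247.8, 192.2]), 0.78), (array([238.9, 200.7]), 0.54)]
side notch [(array([238.6, 202.4]), 0.78)]
side keeper [(array([221.3, 213.7]), 0.9)]
side knob_ball [(array([248.2, 189.5]), 0.52)]
side ink_tin [(array([221.1, 187.2]), 0.82)]
side brayer [(array([288.3, 196.1]), 0.92), (array([247.5, 188.1]), 0.73)]
side water_bottle [(array([151.1, 298.9]), 0.72), (array([220.3, 186.4]), 0.28)]
side brush_jar [(array([185.3, 332.4]), 0.81)]
top [0.52373343 0.02398043 1.07548747] [ 0.06580224 -0.02850042 -0.99742558]
side [-0.01333152  0.73748543  1.09214579] [ 0.41881861 -0.53655916 -0.73259487]
1.0 [ 0.24904756 -0.57323486  0.20131113] [2.02415004e-05 9.79079303e-01 2.03479036e-01 2.04500175e-06] 0.08524479390647724
(array([0.57081523, 0.04655264, 0.1133629 ]), np.float64(0.0053744997063026835))
```

```bash
python3 -c "
import cv2,numpy as np
a=cv2.imread('pics/top0.png');b=cv2.imread('pics/side0.png');cv2.imwrite('pics/both.png',np.vstack([a,b])[:, :] if 0 else cv2.resize(np.hstack([a,b]),(800,300)))"
```

```text
(no output)
```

View pics/top0.png

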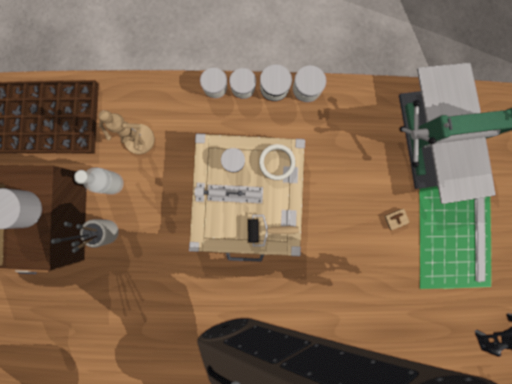

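View pics/side0.png

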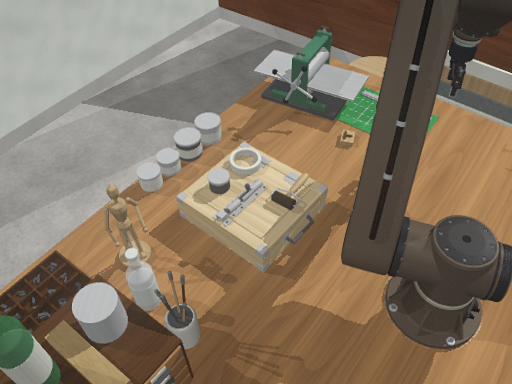

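The top view shows the case at about x 190–305, y 135–255 px, with the bolt along row 193 pointing left (world +y). The tin and tape are on the +x side and the brayer is on the -x side. I'll get the case pose from these.

Run:
```python
from h import *
im=cv2.imread('pics/top0.png'); cr=cv2.resize(im[120:270,170:330],None,fx=5,fy=4*1.25*.8/.8,interpolation=cv2.INTER_CUBIC)
cv2.imwrite('pics/crop.png',cv2.resize(im[130:265,175:325],(800,720))[:600])
P={'keeper':((201.6,190.3),(221.3,213.7)),'barrel':((242.3,193.9),(247.8,192.2)),'ball':((239,192),(248.2,189.5)),'notch':((227.5,197.3),(238.6,202.4))}
for k,(a,b) in P.items():
    z=.128 if k=='ball' else .098
    print(k,onz('top',a,z).round(4),onz('side',b,z).round(4),tri(ray('top',a),ray('side',b)))
for k,a in {'tl':(194,135),'tr':(305,139),'bl':(190,250),'br':(301,256)}.items(): print(k,onz('top',a,.085).round(4))
```

```text
keeper [0.5771 0.1495 0.098 ] [0.5815 0.1491 0.098 ] (array([0.57819507, 0.15007788, 0.10115339]), np.float64(0.0032026194552020166))
barrel [0.5687 0.0396 0.098 ] [0.5722 0.0431 0.098 ] (array([0.57072541, 0.04105515, 0.09704315]), np.float64(0.004868816854384204))
ball [0.5722 0.0478 0.128 ] [0.5599 0.0554 0.128 ] (array([0.57081523, 0.04655264, 0.1133629 ]), np.float64(0.0053744997063026835))
notch [0.5591 0.0793 0.098 ] [0.5691 0.0888 0.098 ] (array([0.56454744, 0.08363875, 0.09607996]), np.float64(0.01366722859356671))
tl [0.7307 0.1758 0.085 ]
tr [ 0.7244 -0.1325  0.085 ]
bl [0.4152 0.1797 0.085 ]
br [ 0.4015 -0.1225  0.085 ]
```

View pics/crop.png

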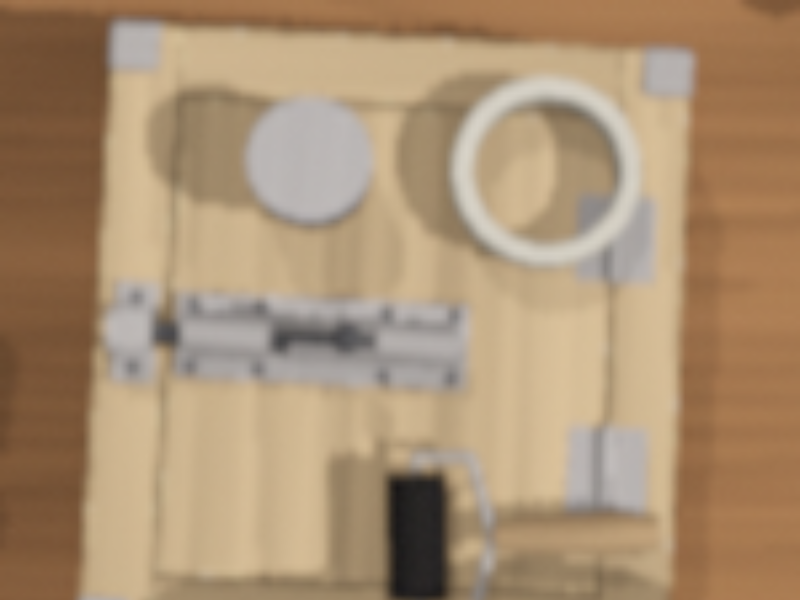

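The crop shows the ball at about full-image px (240.6, 193.4), with the tin and roller edges 55 mm or more from the bolt line. The case yaw is about -1.8°. I'll move to just behind the ball with the jaws closed and the tool x along the case x.

servo_tool --targets "0 0 -0.8 0 0 0.84 0;0 0 -0.8 0 0 0.84 0;0 0 -0.8 0 0 0.84 0;0 0 -0.8 0 0 0.84 0;0 0 -0.8 0 0 0.84 0;0.53 -0.97 0 0 0 0 0;0.53 -0.97 0 0 0 0 0;0.53 -0.97 0 0 0 0 0;0.53 -0.97 0 0 0 0 0;0.53 -0.97 0 0 0 0 0" --force 20

```text
t: 1.93
position: [0.3193, -0.4529, 0.3014]
orientation: [0.0, 1.0, -0.015, 0.0]
contact_force: [1.0, -0.8, 0.9]
gripper_width: -0.0001
```

servo_tool --targets "0.53 -0.97 0 0 0 0 0;0.53 -0.97 0 0 0 0 0;0.53 -0.97 0 0 0 0 0;0.53 -0.97 0 0 0 0 0;0.53 -0.97 0 0 0 0 0;0.53 -0.97 0 0 0 0 0;0.53 -0.97 0 0 0 0 0;0.53 -0.97 0 0 0 0 0;0.53 -0.97 0 0 0 0 0;0.53 -0.97 0 0 0 0 0"

```text
t: 2.77
position: [0.4591, -0.2144, 0.3015]
orientation: [0.0, 1.0, -0.015, 0.0]
contact_force: [-0.1, -0.2, -0.8]
gripper_width: -0.0005
```

servo_tool --targets "0.53 -0.97 0 0 0 0 0;0.53 -0.97 0 0 0 0 0;0.53 -0.97 0 0 0 0 0;0.53 -0.97 0 0 0 0 0;0.53 -0.97 0 0 0 0 0;0.53 -0.97 0 0 0 0 0;0.53 -0.97 0 0 0 0 0;0 0 0 0 0 0 0;0 0 0 0 0 0 0;0 0 0 0 0 0 0"

```text
t: 3.6
position: [0.5562, -0.0489, 0.3012]
orientation: [0.0, 1.0, -0.015, -0.0]
contact_force: [-0.1, -0.5, 0.2]
gripper_width: -0.0004
```

Run:
```python
from h import *
s=sense();print(s['t'],np.round(s['position'],4),R.from_quat(np.roll(s['orientation'],-1)).as_matrix().round(3).tolist(),s['gripper_width'],np.round(s['contact_force'],1))
im=snapshot('wrist'); cv2.imwrite('pics/w1.png',im[:,:,::-1])
c=camera_info('wrist');V=np.array(c['view']);print(-V[:3,:3].T@V[:3,3],-V[2,:3])
for l,z in [('barrel',.098),('notch',.098),('keeper',.098),('knob_ball',.128)]:
    for x in pinpoint(l,'wrist')[:2]: print(l,np.round(x['location'],1),round(x['score'],2),onz('wrist',x['location'],z).round(4))
for x in masks_of('knob_ball','wrist')[:2]: print(x['rect'],x['score'])
```

```text
3.6 [ 0.5562 -0.0489  0.3012] [[1.0, -0.03, -0.0], [-0.03, -1.0, -0.0], [-0.0, 0.0, -1.0]] -0.00035335189840104584 [-0.1 -0.5  0.2]
[ 0.62825449 -0.0503341   0.47422742] [-0.27990498  0.00938007 -0.95998188]
barrel [191.9 156.6] 0.92 [0.5718 0.0342 0.098 ]
notch [159.5 160.5] 0.9 [0.5678 0.0801 0.098 ]
keeper [105.7 157.6] 0.71 [0.5743 0.155  0.098 ]
knob_ball [178.7 160.2] 0.65 [0.5723 0.0449 0.128 ]
[173.5, 157.5, 12.2, 8.8] 0.61
```

View pics/w1.png

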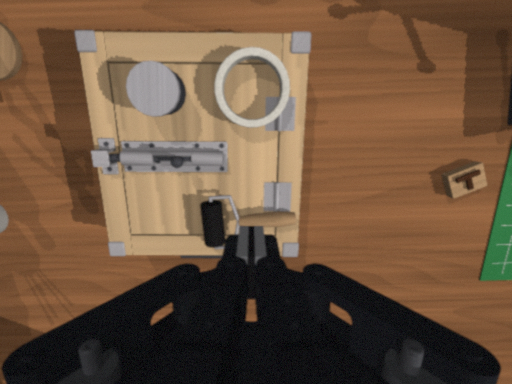

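The wrist view shows the bolt at row 157. The ball is near px (178, 160), the notch at (160, 160) and the keeper at (105, 158). The barrel-to-keeper distance measures 121 mm against 120, and the slide is about 10 mm. I'll descend behind the ball.

servo_tool --targets "0.18 -0.8 0.75 0 0 0 0;0.18 -0.8 0.75 0 0 0 0;0.18 -0.78 0.75 0 0 0 0;0 0 0.8 0 0 0 0;0 0 0.8 0 0 0 0;0 0 0.8 0 0 0 0;0 0 0.8 0 0 0 0;0 0 0.8 0 0 0 0;0 0 0.8 0 0 0 0;0 0 0.24 0 0 0 0"

```text
t: 4.73
position: [0.5706, 0.01, 0.1166]
orientation: [-0.0, 1.0, -0.015, -0.002]
contact_force: [-0.2, -0.1, 0.2]
gripper_width: -0.0001
```

Run:
```python
from h import *
s=sense();print(s['t'],np.round(s['position'],4),np.round(s['contact_force'],1))
for n in ['side','wrist']:
    im=snapshot(n); cv2.imwrite(f'pics/{n}2.png',im[:,:,::-1])
    for x in pinpoint('knob_ball',n)[:2]: print(n,np.round(x['location'],1),round(x['score'],2),onz(n,x['location'],.128).round(4))
a=cv2.imread('pics/side2.png')[150:250,180:310];b=cv2.imread('pics/wrist2.png')[80:280,100:360]
cv2.imwrite('pics/c2.png',np.hstack([cv2.resize(a,(400,308)),cv2.resize(b,(400,308))]))
```

```text
4.7333 [0.5706 0.01   0.1166] [-0.2 -0.1  0.2]
side [248.  185.8] 0.35 [0.569  0.0446 0.128 ]
wrist [196.8 230.4] 0.72 [0.5703 0.0475 0.128 ]
```

View pics/c2.png

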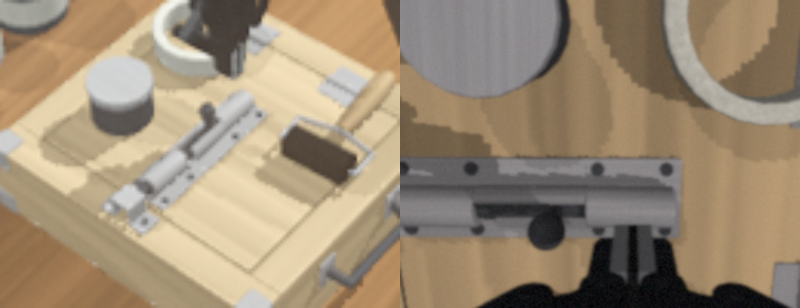

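The ball is clearly ahead of the fingertips: crop (545, 230) against (632, 250). I'll push along +y.

servo_tool --targets "0 -0.16 0 0 0 0 0;0 -0.16 0 0 0 0 0;0 -0.16 0 0 0 0 0;0 -0.16 0 0 0 0 0;0 -0.16 0 0 0 0 0;0 -0.16 0 0 0 0 0;0 -0.16 0 0 0 0 0;0 -0.16 0 0 0 0 0;0 -0.16 0 0 0 0 0;0 -0.16 0 0 0 0 0"

```text
t: 5.77
position: [0.5729, 0.0507, 0.119]
orientation: [0.0, 1.0, -0.015, -0.0]
contact_force: [-0.5, -0.3, 0.7]
gripper_width: 0.0002
```

Run:
```python
from h import *
s=sense();print(s['t'],np.round(s['position'],4),np.round(s['contact_force'],1))
for n in ['side','wrist']:
    im=snapshot(n); cv2.imwrite(f'pics/{n}3.png',im[:,:,::-1])
    for x in pinpoint('knob_ball',n)[:2]: print(n,np.round(x['location'],1),round(x['score'],2),onz(n,x['location'],.128).round(4))
```

```text
5.7667 [0.5729 0.0507 0.119 ] [-0.5 -0.3  0.7]
side [247.4 187.7] 0.49 [0.5659 0.0514 0.128 ]
wrist [258.7 230.4] 0.73 [0.5702 0.0466 0.128 ]
```

Run:
```python
import cv2,numpy as np
a=cv2.imread('pics/side3.png')[140:240,190:290];b=cv2.imread('pics/wrist3.png')[130:330,140:400]
cv2.imwrite('pics/c3.png',np.hstack([cv2.resize(a,(360,360),interpolation=cv2.INTER_CUBIC),cv2.resize(b,(440,360))]))
```

```text
(no output)
```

View pics/c3.png

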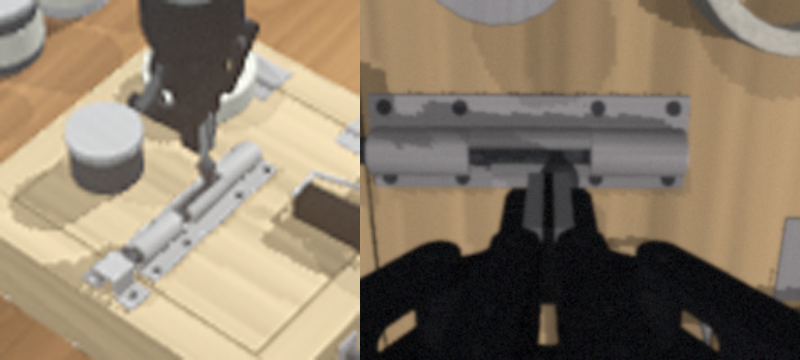

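Run:
```python
from h import *
s=sense();T=np.array(s['position']);M=R.from_quat(np.roll(s['orientation'],-1)).as_matrix();print(s['t'],T.round(4),np.round(s['contact_force'],1))
for d in [(0,0,0),(.011,0,0),(-.011,0,0),(0,0,-.02),(0,-.0145,0)]: print(d,*[proj(n,T+M@np.array(d)).round(1) for n in('wrist','side')])
for y in (.045,.055,.065,.07): print('ball',y,*[proj(n,np.array([.571+.03*(y-.034),y,.128])).round(1) for n in('wrist','side')])
print(tri(ray('wrist',(258.7,230.4)),ray('side',(247.4,187.7))))
b=cv2.imread('pics/wrist3.png')[190:270,200:310];c=cv2.imread('pics/side3.png')[160:220,210:290]
cv2.imwrite('pics/c4.png',np.hstack([cv2.resize(b,(440,320),interpolation=cv2.INTER_CUBIC),cv2.resize(c,(360,320),interpolation=cv2.INTER_CUBIC)])*1)
g=cv2.imread('pics/c4.png').astype(float)/255; cv2.imwrite('pics/c4.png',(255*g**.5).astype(np.uint8))
```

```text
5.9667 [0.5729 0.0504 0.119 ] [-0.9  0.2  1.1]
(0, 0, 0) [252.8 221.5] [245.8 188.6]
(0.011, 0, 0) [252.8 206.5] [242.8 186.8]
(-0.011, 0, 0) [252.8 236.1] [248.8 190.4]
(0, 0, -0.02) [253. 234.] [245.5 183.7]
(0, -0.0145, 0) [231.8 221.5] [242.4 191.6]
ball 0.045 [261.1 228.8] [247.3 185.5]
ball 0.055 [245.9 228.8] [245.  187.6]
ball 0.065 [230.8 228.8] [242.7 189.6]
ball 0.07 [223.2 228.8] [241.5 190.7]
(array([0.56850577, 0.04713975, 0.12314326]), np.float64(0.001545544154700063))
```

View pics/c4.png

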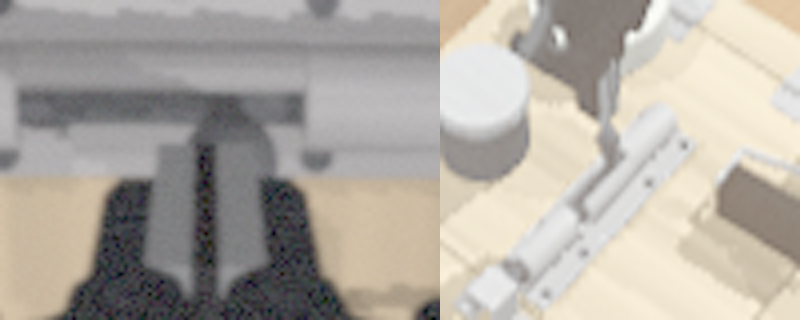

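The wrist picture shows the fingertips over the ball rather than behind it: the tip is near (251, 226) and the ball near (259, 226), and it has not moved. The contact force is only about 1 N. The true tips seem higher than I assumed, so I'll rise, back off behind the ball, and feel for the barrel's top (z 0.1085) to check.

servo_tool --targets "0 0 -0.4 0 0 0 0;0 0.3 0 0 0 0 0;0 0.4 0 0 0 0 0;0 0.4 0 0 0 0 0;0 0.4 0 0 0 0 0;0 0.1 0.2 0 0 0 0;0 0 0.2 0 0 0 0;0 0 0.06 0 0 0 0;0 0 0.06 0 0 0 0;0 0 0.06 0 0 0 0"

```text
t: 6.8
position: [0.5716, 0.0106, 0.1142]
orientation: [0.0, 1.0, -0.015, -0.0]
contact_force: [1.1, -0.4, 0.8]
gripper_width: 0.0001
```

Run:
```python
from h import *
s=sense();T=np.array(s['position']);print(s['t'],T.round(4),np.round(s['contact_force'],1))
for n in ['side','wrist']:
    im=snapshot(n); cv2.imwrite(f'pics/{n}5.png',im[:,:,::-1])
    for x in pinpoint('knob_ball',n)[:1]: print(n,np.round(x['location'],1),round(x['score'],2),onz(n,x['location'],.128).round(4))
    print(proj(n,T).round(1))
b=cv2.imread('pics/wrist5.png')[180:270,170:290];c=cv2.imread('pics/side5.png')[150:210,220:300]
g=np.hstack([cv2.resize(b,(440,330),interpolation=cv2.INTER_CUBIC),cv2.resize(c,(360,330),interpolation=cv2.INTER_CUBIC)]).clip(0,255)/255.; cv2.imwrite('pics/c5.png',(255*g**.5).astype(np.uint8))
```

```text
6.8 [0.5716 0.0106 0.1142] [ 1.1 -0.4  0.8]
side [247.6 188.3] 0.45 [0.564  0.0528 0.128 ]
[254.8 181.7]
wrist [196.9 235.3] 0.67 [0.5689 0.0469 0.128 ]
[252.7 221.4]
```

View pics/c5.png

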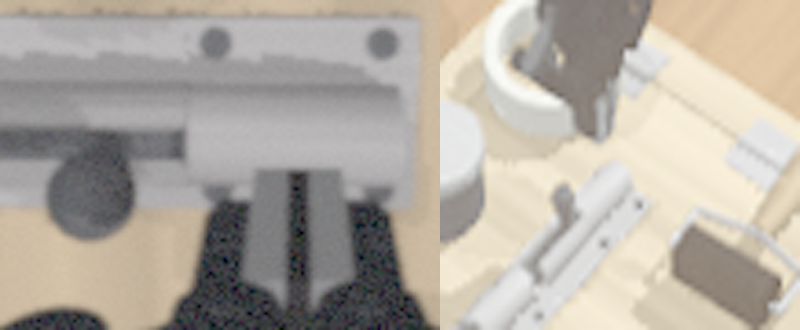

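Run:
```python
from h import *
s=sense();T=np.array(s['position']);print(s['t'],T.round(4),np.round(s['contact_force'],1))
for a in (175.5,177,179): 
  for b in (254.5,255.5): print(a,b,tri(ray('wrist',(251.5,226.4)),ray('side',(b,a))))
print(tri(ray('wrist',(195,232)),ray('side',(247.6,186.5))))
```

```text
7.0 [0.5717 0.0106 0.1146] [-0.7  0.1  0.5]
175.5 254.5 (array([0.57555506, 0.00953379, 0.13510376]), np.float64(0.004627929758010373))
175.5 255.5 (array([0.57431188, 0.00852548, 0.13432502]), np.float64(0.007255350762721353))
177 254.5 (array([0.57422074, 0.01020634, 0.13080694]), np.float64(0.003026138731015848))
177 255.5 (array([0.57297593, 0.00919447, 0.13002037]), np.float64(0.005657188891039775))
179 254.5 (array([0.57243389, 0.01110861, 0.12506033]), np.float64(0.0008821858804768102))
179 255.5 (array([0.57118686, 0.01009198, 0.12426319]), np.float64(0.0035180759559113005))
(array([0.56975728, 0.04742122, 0.12665169]), np.float64(0.0023268568655145914))
```

The tip triangulates 10–20 mm higher than the reported TCP. I'll descend slowly by feel.

servo_tool --targets "0 0 0.1 0 0 0 0;0 0 0.1 0 0 0 0;0 0 0.04 0 0 0 0;0 0 0.04 0 0 0 0;0 0 0.04 0 0 0 0;0 0 0.04 0 0 0 0;0 0 0 0 0 0 0;0 0 0 0 0 0 0;0 0 0 0 0 0 0;0 0 0 0 0 0 0"

```text
t: 7.83
position: [0.5717, 0.0103, 0.1056]
orientation: [0.0, 1.0, -0.015, 0.0]
contact_force: [-0.1, -0.4, -0.3]
gripper_width: 0.0001
```

servo_tool --targets "0 0 0.04 0 0 0 0;0 0 0.04 0 0 0 0;0 0 0.04 0 0 0 0;0 0 0.04 0 0 0 0;0 0 0.04 0 0 0 0;0 0 0 0 0 0 0;0 0 0 0 0 0 0;0 0 0 0 0 0 0;0 0 0 0 0 0 0;0 0 0 0 0 0 0"

```text
t: 8.67
position: [0.5717, 0.0103, 0.1006]
orientation: [0.0, 1.0, -0.015, 0.0]
contact_force: [0.3, 1.1, -0.6]
gripper_width: 0.0002
```

There's no contact at 0.1006, so the tips are at least 8 mm above the reported TCP. The height is now right for pushing the ball from behind.

servo_tool --targets "0 -0.16 0 0 0 0 0;0 -0.16 0 0 0 0 0;0 -0.16 0 0 0 0 0;0 -0.16 0 0 0 0 0;0 -0.12 0 0 0 0 0;0 -0.12 0 0 0 0 0;0 -0.12 0 0 0 0 0;0 -0.12 0 0 0 0 0;0 -0.12 0 0 0 0 0;0 -0.12 0 0 0 0 0"

```text
t: 9.5
position: [0.5728, 0.0444, 0.1005]
orientation: [0.0, 1.0, -0.015, 0.0]
contact_force: [-0.3, -2.5, -0.4]
gripper_width: -0.0001
```

Run:
```python
from h import *
s=sense();print(s['t'],np.round(s['position'],4),np.round(s['contact_force'],1))
for n in ['side','wrist']:
    im=snapshot(n); cv2.imwrite(f'pics/{n}6.png',im[:,:,::-1])
    for x in pinpoint('knob_ball',n)[:2]: print(n,np.round(x['location'],1),round(x['score'],2),onz(n,x['location'],.128).round(4))
```

```text
9.5 [0.5728 0.0444 0.1005] [-0.3 -2.5 -0.4]
side [245. 189.] 0.42 [0.5682 0.0592 0.128 ]
wrist [231.1 245.3] 0.58 [0.5693 0.0577 0.128 ]
```

Pushing now, at about 2.5 N; the ball is 14 mm ahead of the TCP. Home should be near TCP y 0.067.

servo_tool --targets "0 -0.1 0 0 0 0 0;0 -0.1 0 0 0 0 0;0 -0.1 0 0 0 0 0;0 -0.1 0 0 0 0 0;0 -0.1 0 0 0 0 0;0 -0.1 0 0 0 0 0;0 -0.08 0 0 0 0 0;0 0 0 0 0 0 0;0 0 0 0 0 0 0;0 0 0 0 0 0 0"

```text
t: 10.53
position: [0.5732, 0.0615, 0.1005]
orientation: [-0.0, 1.0, -0.015, -0.0]
contact_force: [0.0, -0.6, 0.8]
gripper_width: -0.0
```

servo_tool --targets "0 -0.04 0 0 0 0 0;0 -0.04 0 0 0 0 0;0 -0.04 0 0 0 0 0;0 -0.02 0 0 0 0 0;0 0 0 0 0 0 0;0 0 0 0 0 0 0;0 0 0 0 0 0 0;0 0 0 0 0 0 0;0 0 0 0 0 0 0;0 0 0 0 0 0 0"

```text
t: 11.37
position: [0.5733, 0.0648, 0.1005]
orientation: [0.0, 1.0, -0.015, 0.0]
contact_force: [0.1, -2.2, -0.6]
gripper_width: 0.0001
```

Still sliding; single 0.5–1 mm steps now.

servo_tool --targets "0 -0.03 0 0 0 0 0;0 -0.03 0 0 0 0 0;0 0 0 0 0 0 0;0 0 0 0 0 0 0;0 0 0 0 0 0 0;0 0 0 0 0 0 0;0 0 0 0 0 0 0;0 0 0 0 0 0 0;0 0 0 0 0 0 0;0 0 0 0 0 0 0"

```text
t: 12.2
position: [0.5734, 0.0663, 0.1005]
orientation: [0.0, 1.0, -0.015, 0.0]
contact_force: [1.4, -1.4, -0.3]
gripper_width: -0.0004
```

Run:
```python
from h import *
s=sense();print(s['t'],np.round(s['position'],4),np.round(s['contact_force'],1))
for n in ['side','wrist']:
    im=snapshot(n); cv2.imwrite(f'pics/{n}7.png',im[:,:,::-1])
    for l,z in [('knob_ball',.128),('notch',.098),('barrel',.098)]:
     for x in pinpoint(l,n)[:1]: print(l,n,np.round(x['location'],1),round(x['score'],2),onz(n,x['location'],z).round(4))
```

```text
12.2 [0.5734 0.0663 0.1005] [ 1.4 -1.4 -0.3]
knob_ball side [240.2 193.4] 0.38 [0.5686 0.0801 0.128 ]
notch side [239.8 199.3] 0.63 [0.5736 0.0778 0.098 ]
barrel side [248.6 192.7] 0.7 [0.5691 0.0433 0.098 ]
knob_ball wrist [227. 241.] 0.89 [0.5729 0.0818 0.128 ]
notch wrist [231.2 224.1] 0.65 [0.5708 0.0815 0.098 ]
barrel wrist [293.  225.9] 0.93 [0.5682 0.0381 0.098 ]
```

servo_tool --targets "0 -0.04 0 0 0 0 0;0 -0.02 0 0 0 0 0;0 0 0 0 0 0 0;0 0 0 0 0 0 0;0 0 0 0 0 0 0;0 0 0 0 0 0 0;0 0 0 0 0 0 0;0 0 0 0 0 0 0;0 0 0 0 0 0 0;0 0 0 0 0 0 0"

```text
t: 13.43
position: [0.5734, 0.0678, 0.1005]
orientation: [0.0, 1.0, -0.015, 0.0]
contact_force: [0.2, -2.2, 0.5]
gripper_width: -0.0004
```

servo_tool --targets "0 -0.04 0 0 0 0 0;0 -0.02 0 0 0 0 0;0 0 0 0 0 0 0;0 0 0 0 0 0 0;0 0 0 0 0 0 0;0 0 0 0 0 0 0;0 0 0 0 0 0 0;0 0 0 0 0 0 0;0 0 0 0 0 0 0;0 0 0 0 0 0 0"

```text
t: 14.27
position: [0.5735, 0.0693, 0.1005]
orientation: [0.0, 1.0, -0.015, 0.0]
contact_force: [0.6, -3.2, 0.2]
gripper_width: 0.0004
```

servo_tool --targets "0 -0.03 0 0 0 0 0;0 -0.02 0 0 0 0 0;0 0 0 0 0 0 0;0 0 0 0 0 0 0;0 0 0 0 0 0 0;0 0 0 0 0 0 0;0 0 0 0 0 0 0;0 0 0 0 0 0 0;0 0 0 0 0 0 0;0 0 0 0 0 0 0"

```text
t: 15.1
position: [0.5736, 0.0699, 0.1005]
orientation: [0.0, 1.0, -0.015, 0.0]
contact_force: [0.6, -8.5, 0.2]
gripper_width: 0.0001
```

Run:
```python
from h import *
s=sense();print(s['t'],np.round(s['position'],4),np.round(s['contact_force'],1))
for n in ['side','wrist']:
    im=snapshot(n); cv2.imwrite(f'pics/{n}8.png',im[:,:,::-1])
b=cv2.imread('pics/wrist8.png')[180:270,190:310];c=cv2.imread('pics/side8.png')[160:220,210:290]
g=np.hstack([cv2.resize(b,(440,330),interpolation=cv2.INTER_CUBIC),cv2.resize(c,(360,330),interpolation=cv2.INTER_CUBIC)]).clip(0,255)/255.; cv2.imwrite('pics/c8.png',(255*g**.5).astype(np.uint8))
```

```text
15.1 [0.5736 0.0699 0.1005] [ 0.6 -8.5  0.2]
```

View pics/c8.png

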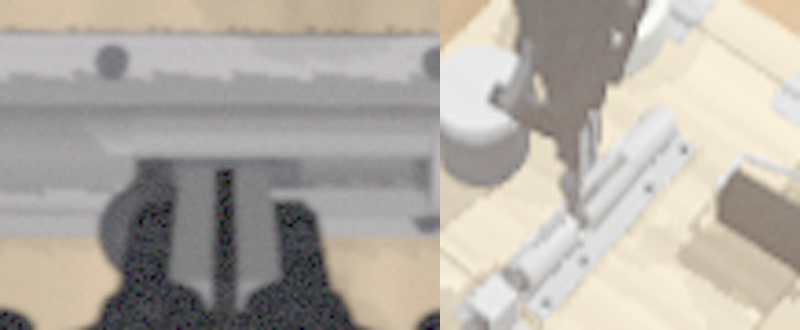

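At 8.5 N it's against the stop, so the bolt is home; the ball sits just left of the fingers in the wrist view. Next I retreat, rise, go round to the +x side level with the ball, and descend.

servo_tool --targets "0 0.12 0 0 0 0 0;0 0.04 -0.4 0 0 0 0;0 0 -0.7 0 0 0 0;0 0 -0.7 0 0 0 0;0.36 -0.25 0 0 0 0 0;0.36 -0.25 0 0 0 0 0;0.36 -0.26 0 0 0 0 0;0 0 0.7 0 0 0 0;0 0 0.7 0 0 0 0;0 0 0.4 0 0 0 0"

```text
t: 16.03
position: [0.6006, 0.0855, 0.0981]
orientation: [-0.0, 1.0, -0.015, -0.001]
contact_force: [0.9, -0.1, -0.3]
gripper_width: -0.0
```

Run:
```python
from h import *
s=sense();T=np.array(s['position']);print(s['t'],T.round(4),np.round(s['contact_force'],1))
for n in ['side','wrist']:
    im=snapshot(n); cv2.imwrite(f'pics/{n}9.png',im[:,:,::-1])
    for l,z in [('knob_ball',.128),('notch',.098),('keeper',.098),('barrel',.098)]:
     for x in pinpoint(l,n)[:1]: print(l,n,np.round(x['location'],1),round(x['score'],2),onz(n,x['location'],z).round(4))
b=cv2.imread('pics/wrist9.png')[170:290,180:340];c=cv2.imread('pics/side9.png')[160:220,210:290]
g=np.hstack([cv2.resize(b,(440,330),interpolation=cv2.INTER_CUBIC),cv2.resize(c,(360,330),interpolation=cv2.INTER_CUBIC)]).clip(0,255)/255.; cv2.imwrite('pics/c9.png',(255*g**.5).astype(np.uint8))
```

```text
16.0333 [0.6006 0.0855 0.0981] [ 0.9 -0.1 -0.3]
knob_ball side [237.5 195.2] 0.37 [0.5704 0.0897 0.128 ]
notch side [236.9 200.3] 0.82 [0.5778 0.0855 0.098 ]
keeper side [223.  214.9] 0.89 [0.575  0.1495 0.098 ]
barrel side [249.3 192.4] 0.78 [0.5682 0.0412 0.098 ]
keeper wrist [152.8 259.1] 0.58 [0.5725 0.1589 0.098 ]
barrel wrist [320.1 257.4] 0.76 [0.5701 0.0363 0.098 ]
```

View pics/c9.png

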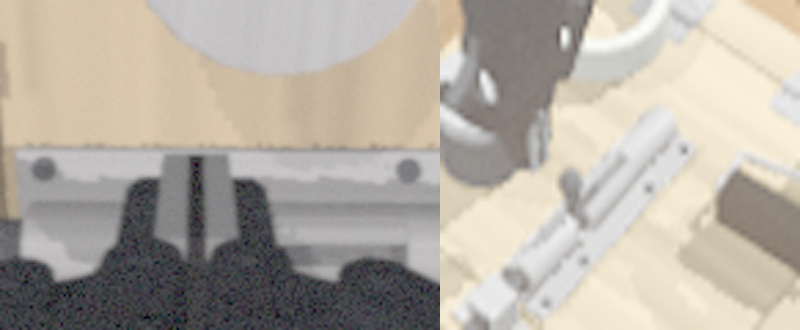

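The side view shows the ball upright at the slot corner, crop (570, 180), with the fingers on its +x side. Push toward -x.

servo_tool --targets "-0.1 0 0 0 0 0 0;-0.1 0 0 0 0 0 0;-0.1 0 0 0 0 0 0;-0.1 0 0 0 0 0 0;-0.1 0 0 0 0 0 0;-0.1 0 0 0 0 0 0;-0.1 0 0 0 0 0 0;-0.1 0 0 0 0 0 0;0 0 0 0 0 0 0;0 0 0 0 0 0 0"

```text
t: 17.37
position: [0.5809, 0.0853, 0.1006]
orientation: [0.0, 1.0, -0.015, 0.0]
contact_force: [-0.4, -0.1, 1.4]
gripper_width: -0.0002
```

Run:
```python
from h import *
s=sense();T=np.array(s['position']);print(s['t'],T.round(4),np.round(s['contact_force'],1))
for n in ['side','top']:
    im=snapshot(n); cv2.imwrite(f'pics/{n}10.png',im[:,:,::-1])
    for x in pinpoint('knob_ball',n)[:2]: print(n,np.round(x['location'],1),round(x['score'],2),onz(n,x['location'],.126).round(4))
```

```text
17.3667 [0.5809 0.0853 0.1006] [-0.4 -0.1  1.4]
side [240.7 195. ] 0.38 [0.565  0.0825 0.126 ]
```

servo_tool --targets "-0.1 0 0 0 0 0 0;-0.1 0 0 0 0 0 0;-0.1 0 0 0 0 0 0;-0.1 0 0 0 0 0 0;-0.08 0 0 0 0 0 0;-0.08 0 0 0 0 0 0;-0.08 0 0 0 0 0 0;-0.08 0 0 0 0 0 0;0 0 0 0 0 0 0;0 0 0 0 0 0 0"

```text
t: 18.4
position: [0.5627, 0.0859, 0.1005]
orientation: [0.0, 1.0, -0.015, -0.0]
contact_force: [0.2, 1.0, 0.4]
gripper_width: 0.0002
```

Run:
```python
from h import *
s=sense();T=np.array(s['position']);print(s['t'],T.round(4),np.round(s['contact_force'],1))
for n in ['side','top','wrist']:
    im=snapshot(n); cv2.imwrite(f'pics/{n}11.png',im[:,:,::-1])
    for x in pinpoint('knob_ball',n)[:2]: print(n,np.round(x['location'],1),round(x['score'],2),onz(n,x['location'],.12).round(4))
for t in (0,.4,.8,1.15,1.35): print(t,proj('side',np.array([.572-.03*np.sin(t),.083,.098+.03*np.cos(t)])).round(1))
b=cv2.imread('pics/wrist11.png')[170:290,180:340];c=cv2.imread('pics/side11.png')[160:220,210:290]
g=np.hstack([cv2.resize(b,(440,330),interpolation=cv2.INTER_CUBIC),cv2.resize(c,(360,330),interpolation=cv2.INTER_CUBIC)]).clip(0,255)/255.; cv2.imwrite('pics/c11.png',(255*g**.5).astype(np.uint8))
```

```text
18.4 [0.5627 0.0859 0.1005] [0.2 1.  0.4]
side [243.3 197.8] 0.53 [0.5563 0.0823 0.12  ]
0 [238.6 193.5]
0.4 [241.9 195.9]
0.8 [244.8 199.2]
1.15 [246.6 202.2]
1.35 [247.2 203.8]
```

View pics/c11.png

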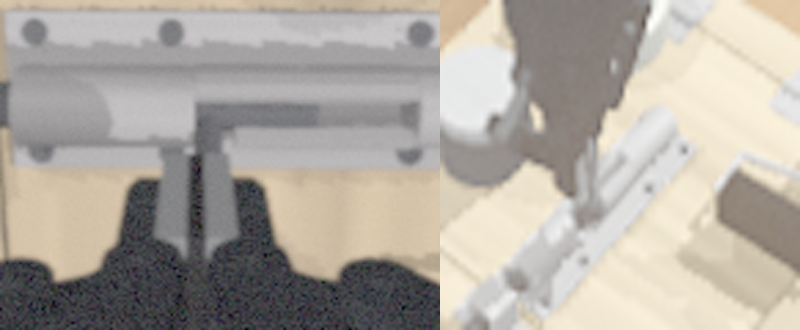

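The ball is turning: side px (243.3, 197.8) corresponds to about 0.6 rad. Keep pushing.

servo_tool --targets "-0.08 0 0 0 0 0 0;-0.08 0 0 0 0 0 0;-0.08 0 0 0 0 0 0;-0.08 0 0 0 0 0 0;-0.06 0 0 0 0 0 0;-0.04 0 0 0 0 0 0;0 0 0 0 0 0 0;0 0 0 0 0 0 0;0 0 0 0 0 0 0;0 0 0 0 0 0 0"

```text
t: 19.53
position: [0.5524, 0.0862, 0.1005]
orientation: [0.0, 1.0, -0.015, -0.0]
contact_force: [-1.4, -0.2, 1.3]
gripper_width: -0.0002
```

Run:
```python
from h import *
s=sense();T=np.array(s['position']);print(s['t'],T.round(4),np.round(s['contact_force'],1))
for n in ['side','wrist']:
    im=snapshot(n); cv2.imwrite(f'pics/{n}12.png',im[:,:,::-1])
    for x in pinpoint('knob_ball',n)[:2]: print(n,np.round(x['location'],1),round(x['score'],2))
    for x in masks_of('knob_ball',n)[:1]: print(x['rect'],x['score'])
```

```text
19.5333 [0.5524 0.0862 0.1005] [-1.4 -0.2  1.3]
side [150.4 300.3] 0.68
wrist [260.1 234.5] 0.87
[248.5, 196.0, 23.5, 39.1] 0.74
```

Run:
```python
from h import *
for t in (0,.6,.8,1.,1.15,1.35): print(t,proj('wrist',np.array([.572-.03*np.sin(t),.083,.098+.03*np.cos(t)])).round(1))
im=snapshot('side'); cv2.imwrite('pics/side13.png',im[:,:,::-1])
for x in pinpoint('knob_ball','side')[:3]: print(np.round(x['location'],1),round(x['score'],2))
for x in masks_of('knob_ball','side')[:2]: print(x['rect'],x['score'])
```

```text
0 [257.6 208.3]
0.6 [258.1 231.6]
0.8 [258.1 235.7]
1.0 [258.1 237.8]
1.15 [258.  238.1]
1.35 [257.9 236.9]
[218.7 186.5] 0.43
```

The wrist projection suggests about 0.75–1 rad. Now I'll lift, move over the ball and press it down from above.

servo_tool --targets "0.1 0 0 0 0 0 0;0 0 -0.8 0 0 0 0;-0.2 0 0 0 0 0 0;-0.2 0 0 0 0 0 0;0 0 0.2 0 0 0 0;0 0 0.08 0 0 0 0;0 0 0.08 0 0 0 0;0 0 0.08 0 0 0 0;0 0 0.06 0 0 0 0;0 0 0.06 0 0 0 0"

```text
t: 20.82
position: [0.545, 0.0864, 0.1061]
orientation: [0.0, 1.0, -0.015, -0.0]
contact_force: [0.3, 0.9, -0.1]
gripper_width: -0.0001
```

servo_tool --targets "0 0 0.06 0 0 0 0;0 0 0.06 0 0 0 0;0 0 0.06 0 0 0 0;0 0 0.06 0 0 0 0;0 0 0 0 0 0 0;0 0 0 0 0 0 0;0 0 0 0 0 0 0;0 0 0 0 0 0 0;0 0 0 0 0 0 0;0 0 0 0 0 0 0"

```text
t: 21.65
position: [0.545, 0.0864, 0.1006]
orientation: [0.0, 1.0, -0.015, 0.0]
contact_force: [-0.2, 0.1, 0.8]
gripper_width: -0.0
```

Run:
```python
from h import *
s=sense();T=np.array(s['position']);print(s['t'],T.round(4),np.round(s['contact_force'],1))
for n in ['side']:
    im=snapshot(n); cv2.imwrite(f'pics/{n}14.png',im[:,:,::-1])
    for x in pinpoint('knob_ball',n)[:2]: print(n,np.round(x['location'],1),round(x['score'],2))
```

```text
21.65 [0.545  0.0864 0.1006] [-0.2  0.1  0.8]
```

servo_tool --targets "0 0 0.04 0 0 0 0;0 0 0.04 0 0 0 0;0 0 0.04 0 0 0 0;0 0 0.04 0 0 0 0;0 0 0 0 0 0 0;0 0 0 0 0 0 0;0 0 0 0 0 0 0;0 0 0 0 0 0 0;0 0 0 0 0 0 0;0 0 0 0 0 0 0"

```text
t: 22.58
position: [0.5432, 0.0865, 0.0975]
orientation: [0.0, 1.0, -0.015, -0.002]
contact_force: [-13.2, 0.1, 19.0]
gripper_width: 0.0001
```

Run:
```python
from h import *
s=sense();T=np.array(s['position']);print(s['t'],T.round(4),np.round(s['contact_force'],1))
for n in ['side','wrist']:
    im=snapshot(n); cv2.imwrite(f'pics/{n}15.png',im[:,:,::-1])
    for x in pinpoint('knob_ball',n)[:2]: print(n,np.round(x['location'],1),round(x['score'],2))
for t in (.6,.8,1.,1.15,1.35): print(t,proj('wrist',np.array([.572-.03*np.sin(t),.083,.098+.03*np.cos(t)])).round(1),proj('side',np.array([.572-.03*np.sin(t),.083,.098+.03*np.cos(t)])).round(1))
```

```text
22.5833 [0.5432 0.0865 0.0975] [-13.2   0.1  19. ]
wrist [257.1 223.5] 0.97
0.6 [258.4 219.4] [243.5 197.5]
0.8 [258.4 224. ] [244.8 199.2]
1.0 [258.3 226.5] [245.9 200.9]
1.15 [258.2 227. ] [246.6 202.2]
1.35 [258.1 226.1] [247.2 203.8]
```

Contact: about 19 N up and -13 N in x. The finger is resting on top of the ball at roughly 0.7 rad with friction against the motion. The contact heights fit a tip offset of about 29 mm above the reported TCP, which explains the ride-over. I'll lift, return to the +x side, and go lower.

servo_tool --targets "0 0 -0.8 0 0 0 0;0.8 0 0 0 0 0 0;0.8 0 0 0 0 0 0;0 0 0.5 0 0 0 0;0 0 0.3 0 0 0 0;0 0 0.2 0 0 0 0;0 0 0.1 0 0 0 0;0 0 0.04 0 0 0 0;0 0 0 0 0 0 0;0 0 0 0 0 0 0"

```text
t: 23.62
position: [0.5849, 0.0852, 0.0883]
orientation: [0.0, 1.0, -0.015, 0.0]
contact_force: [-0.8, -0.8, 0.1]
gripper_width: 0.0001
```

Run:
```python
from h import *
s=sense();T=np.array(s['position']);print(s['t'],T.round(4),np.round(s['contact_force'],1))
for n in ['side','wrist','top']:
    im=snapshot(n); cv2.imwrite(f'pics/{n}16.png',im[:,:,::-1])
    for x in pinpoint('knob_ball',n)[:2]: print(n,np.round(x['location'],1),round(x['score'],2))
for t in (.4,.6,.8,1.,1.15,1.35): print(t,*[proj(n,np.array([.572-.03*np.sin(t),.083,.098+.03*np.cos(t)])).round(1) for n in ('wrist','side','top')])
b=cv2.imread('pics/wrist16.png')[170:290,180:340];c=cv2.imread('pics/side16.png')[160:220,210:290]
g=np.hstack([cv2.resize(b,(440,330),interpolation=cv2.INTER_CUBIC),cv2.resize(c,(360,330),interpolation=cv2.INTER_CUBIC)]).clip(0,255)/255.; cv2.imwrite('pics/c16.png',(255*g**.5).astype(np.uint8))
```

```text
23.6167 [0.5849 0.0852 0.0883] [-0.8 -0.8  0.1]
side [238.7 199.9] 0.73
side [245.1 201.1] 0.44
wrist [259.  291.9] 0.49
top [140.5 143. ] 0.59
0.4 [258.2 285.6] [241.9 195.9] [225.5 196.4]
0.6 [258.2 290.3] [243.5 197.5] [225.5 198.5]
0.8 [258.3 292.7] [244.8 199.2] [225.6 200.2]
1.0 [258.2 293. ] [245.9 200.9] [225.7 201.7]
1.15 [258.1 291.9] [246.6 202.2] [225.8 202.5]
1.35 [258.  288.9] [247.2 203.8] [225.9 203.3]
```

View pics/c16.png

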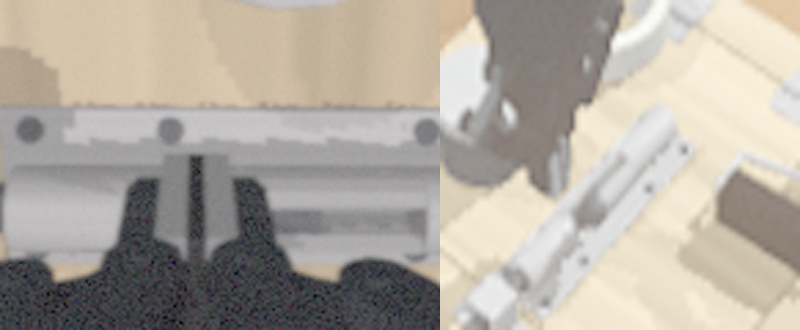

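The side view shows the knob partly down, crop (598, 208), about 0.8–0.9 rad. I'll sweep -x at the lower height.

servo_tool --targets "-0.1 0 0.02 0 0 0 0;-0.1 0 0.02 0 0 0 0;-0.1 0 0.02 0 0 0 0;-0.1 0 0 0 0 0 0;-0.1 0 0 0 0 0 0;-0.08 0 0 0 0 0 0;-0.06 0 0 0 0 0 0;-0.06 0 0 0 0 0 0;0 0 0 0 0 0 0;0 0 0 0 0 0 0"

```text
t: 24.75
position: [0.5675, 0.0857, 0.0866]
orientation: [0.0, 1.0, -0.015, 0.0]
contact_force: [1.2, 0.3, -0.4]
gripper_width: -0.0
```

Run:
```python
from h import *
s=sense();T=np.array(s['position']);print(s['t'],T.round(4),np.round(s['contact_force'],1))
for n in ['side','wrist']:
    im=snapshot(n); cv2.imwrite(f'pics/{n}17.png',im[:,:,::-1])
    for x in pinpoint('knob_ball',n)[:2]: print(n,np.round(x['location'],1),round(x['score'],2))
for t in (.4,.6,.8,1.,1.15,1.35): print(t,*[proj(n,np.array([.572-.03*np.sin(t),.083,.098+.03*np.cos(t)])).round(1) for n in ('wrist','side')])
```

```text
24.75 [0.5675 0.0857 0.0866] [ 1.2  0.3 -0.4]
side [243.7 200.1] 0.52
0.4 [258.4 260.4] [241.9 195.9]
0.6 [258.5 265.9] [243.5 197.5]
0.8 [258.5 269.2] [244.8 199.2]
1.0 [258.5 270.3] [245.9 200.9]
1.15 [258.4 269.7] [246.6 202.2]
1.35 [258.2 267.4] [247.2 203.8]
```

servo_tool --targets "-0.08 0 0 0 0 0 0;-0.08 0 0 0 0 0 0;-0.08 0 0 0 0 0 0;-0.06 0 0 0 0 0 0;-0.06 0 0 0 0 0 0;-0.06 0 0 0 0 0 0;-0.06 0 0 0 0 0 0;0 0 0 0 0 0 0;0 0 0 0 0 0 0;0 0 0 0 0 0 0"

```text
t: 25.78
position: [0.5553, 0.0861, 0.0865]
orientation: [0.0, 1.0, -0.015, -0.0]
contact_force: [-0.9, 0.8, 1.4]
gripper_width: -0.0001
```

Run:
```python
from h import *
s=sense();T=np.array(s['position']);print(s['t'],T.round(4),np.round(s['contact_force'],1))
for n in ['side','wrist']:
    im=snapshot(n); cv2.imwrite(f'pics/{n}18.png',im[:,:,::-1])
    for x in pinpoint('knob_ball',n)[:2]: print(n,np.round(x['location'],1),round(x['score'],2))
for t in (.4,.6,.8,1.,1.15,1.35): print(t,*[proj(n,np.array([.572-.03*np.sin(t),.083,.098+.03*np.cos(t)])).round(1) for n in ('wrist','side')])
```

```text
25.7833 [0.5553 0.0861 0.0865] [-0.9  0.8  1.4]
side [246.9 203.7] 0.53
0.4 [258.6 240.8] [241.9 195.9]
0.6 [258.7 247. ] [243.5 197.5]
0.8 [258.7 250.9] [244.8 199.2]
1.0 [258.6 252.7] [245.9 200.9]
1.15 [258.5 252.6] [246.6 202.2]
1.35 [258.3 250.8] [247.2 203.8]
```

Side px (246.9, 203.7) is about 1.3 rad. Sweep on over the ball at this height, where friction now helps, and press slightly down.

servo_tool --targets "-0.06 0 0 0 0 0 0;-0.06 0 0.02 0 0 0 0;-0.06 0 0 0 0 0 0;-0.06 0 0.02 0 0 0 0;-0.06 0 0 0 0 0 0;-0.06 0 0 0 0 0 0;-0.06 0 0 0 0 0 0;0 0 0 0 0 0 0;0 0 0 0 0 0 0;0 0 0 0 0 0 0"

```text
t: 26.82
position: [0.5449, 0.0864, 0.0855]
orientation: [0.0, 1.0, -0.015, -0.0]
contact_force: [0.2, 0.3, 0.8]
gripper_width: 0.0002
```

Little resistance; press down gently to feel the end stop.

servo_tool --targets "-0.02 0 0.04 0 0 0 0;-0.02 0 0.04 0 0 0 0;0 0 0.03 0 0 0 0;0 0 0 0 0 0 0;0 0 0 0 0 0 0;0 0 0 0 0 0 0;0 0 0 0 0 0 0;0 0 0 0 0 0 0;0 0 0 0 0 0 0;0 0 0 0 0 0 0"

```text
t: 27.65
position: [0.544, 0.0864, 0.0828]
orientation: [0.0, 1.0, -0.015, 0.0]
contact_force: [-0.2, -0.4, 0.3]
gripper_width: 0.0004
```

Run:
```python
from h import *
s=sense();T=np.array(s['position']);print(s['t'],T.round(4),np.round(s['contact_force'],1))
for n in ['side','wrist']:
    im=snapshot(n); cv2.imwrite(f'pics/{n}19.png',im[:,:,::-1])
    for x in pinpoint('knob_ball',n)[:2]: print(n,np.round(x['location'],1),round(x['score'],2))
for t in (.8,1.,1.15,1.35): print(t,*[proj(n,np.array([.572-.03*np.sin(t),.083,.098+.03*np.cos(t)])).round(1) for n in ('wrist','side')])
```

```text
27.65 [0.544  0.0864 0.0828] [-0.2 -0.4  0.3]
wrist [255.2 234.5] 0.71
wrist [312.9 158.3] 0.49
0.8 [259.  235.7] [244.8 199.2]
1.0 [258.9 238. ] [245.9 200.9]
1.15 [258.8 238.4] [246.6 202.2]
1.35 [258.6 237. ] [247.2 203.8]
```

servo_tool --targets "0 0 0.04 0 0 0 0;0 0 0.04 0 0 0 0;0 0 0.04 0 0 0 0;0 0 0 0 0 0 0;0 0 0 0 0 0 0;0 0 0 0 0 0 0;0 0 0 0 0 0 0;0 0 0 0 0 0 0;0 0 0 0 0 0 0;0 0 0 0 0 0 0"

```text
t: 28.68
position: [0.5441, 0.0864, 0.0812]
orientation: [0.0, 1.0, -0.015, 0.001]
contact_force: [-5.4, -0.8, 17.8]
gripper_width: -0.0
```

A firm 18 N stop at about the expected depth. Lift clear and check.

servo_tool --targets "0 0 -0.3 0 0 0 0;0 0 -0.7 0 0 0 0;0 0.4 -0.9 0 0 0 0;0 0.9 -0.9 0 0 0 0;0 0.9 -0.9 0 0 0 0;0 0.9 -0.9 0 0 0 0;0 0.9 -0.5 0 0 0 0;0 0 0 0 0 0 0;0 0 0 0 0 0 0;0 0 0 0 0 0 0"

```text
t: 29.52
position: [0.5406, -0.0132, 0.2067]
orientation: [-0.0, 1.0, -0.015, -0.0]
contact_force: [0.4, 0.6, 0.2]
gripper_width: -0.0003
```

Run:
```python
from h import *
s=sense();T=np.array(s['position']);print(s['t'],T.round(4),np.round(s['contact_force'],1))
for n in ['side','wrist']:
    im=snapshot(n); cv2.imwrite(f'pics/{n}20.png',im[:,:,::-1])
    for x in pinpoint('knob_ball',n)[:2]: print(n,np.round(x['location'],1),round(x['score'],2))
for t in (0,.8,1.,1.15,1.35): print(t,*[proj(n,np.array([.572-.03*np.sin(t),.083,.098+.03*np.cos(t)])).round(1) for n in ('wrist','side')])
u,v=proj('wrist',np.array([.56,.083,.1])).astype(int);print(u,v)
b=cv2.imread('pics/wrist20.png')[max(v-60,0):v+60,max(u-80,0):u+80];c=cv2.imread('pics/side20.png')[170:230,200:280]
g=np.hstack([cv2.resize(b,(440,330),interpolation=cv2.INTER_CUBIC),cv2.resize(c,(360,330),interpolation=cv2.INTER_CUBIC)]).clip(0,255)/255.; cv2.imwrite('pics/c20.png',(255*g**.5).astype(np.uint8))
```

```text
29.5167 [ 0.5406 -0.0132  0.2067] [0.4 0.6 0.2]
wrist [159.8 184.7] 0.88
0 [149.6 161. ] [238.6 193.5]
0.8 [155.9 180.9] [244.8 199.2]
1.0 [157.9 183.3] [245.9 200.9]
1.15 [159.4 184.3] [246.6 202.2]
1.35 [161.4 184.7] [247.2 203.8]
160 167
```

Run:
```python
from h import *
for n in ['wrist','side']:
    for x in masks_of('knob_ball',n)[:2]: 
        r,c=np.nonzero(x['region']);print(n,np.round(x['rect'],1),round(x['score'],2),c.mean().round(1),r.mean().round(1))
snapshot('side')
for l in ['knob_ball','notch','ink_tin','brayer','water_bottle','brush_jar']: print(l,[(np.round(x['location'],1),round(x['score'],2)) for x in pinpoint(l,'side')[:2]])
g=cv2.cvtColor(cv2.imread('pics/wrist20.png'),cv2.COLOR_BGR2GRAY)[168:202,138:182]
for r in g[::2]: print(' '.join(f'{v:3d}' for v in r[::2]))
print(sense()['t'])
```

```text
wrist [150.8 162.5  15.8  26.1] 0.62 158.5 177.9
knob_ball [(array([244.3, 205.4]), 0.46)]
notch [(array([238. , 200.1]), 0.65), (array([187. , 335.3]), 0.65)]
ink_tin [(array([221.2, 188.7]), 0.64)]
brayer [(array([291.4, 198.5]), 0.86)]
water_bottle [(array([148.7, 298.5]), 0.72)]
brush_jar [(array([183.3, 333.7]), 0.71), (array([247.5, 165.2]), 0.52)]
131 108  88  88  88  85  87  73  52  53  64  64  79 127 130 129 129 128 128 129 132 130
118 102  86  89  89  88  83  48  41  50  63  68  79 126 131 130 130 132 130 129 130 132
 91  88  87  86  86  90  89  71  50  49  63  64  72 125 134 132 131 139 135 133 132 135
 80  83  86  86  88  88  90  92  75  54  56  60  55 101 139 136 133 138 137 132 135 138
 89  89  92  94  90  89  95 102  81  55  58  66  62  80 131 135 135 139 146 146 143 145
102 102  94 100 103 106 101 111 103  51  51  53  61 108 138 137 139 139 146 156 148 152
109 110 107 106 107 109 110 106  72  43  54  52  51  65 124 136 139 137 149 159 158 162
143 144 132 122 124 122 120  98  47  59  53  54  57  55  83 132 135 140 142 156 157 163
148 149 151 152 151 152 146  84  49  58  61  62  64  55  66 123 139 140 140 153 158 161
147 149 150 153 150 154 149  84  53  60  62  66  69  59  71 132 136 138 137 142 156 162
148 149 152 150 153 150 155 113  53  58  63  65  62  61  89 140 138 142 137 140 158 162
148 149 151 151 153 155 156 150 104  60  60  56  61  82 127 135 136 139 137 144 155 158
149 147 149 151 152 154 155 159 158 136 102 101 109 137 141 134 136 136 138 142 150 161
148 150 150 152 150 153 157 159 163 156 150 148 145 146 136 137 140 138 138 140 144 156
145 150 149 149 149 154 155 158 163 160 152 145 144 145 143 133 136 136 139 140 139 153
148 149 149 151 153 155 155 158 164 161 151 145 145 146 146 134 135 138 138 141 139 143
147 147 148 151 151 153 156 159 163 162 156 151 148 146 147 138 137 138 139 140 139 150
30.1667
```

```bash
python3 -c "
from workcell import *
print(sense()['contact_force']); close_job()"
```

```text
[-0.16512861 -0.55507493  0.15270893]
the job is handed in; nothing more can be done
```

I slid the bolt home and pushed its knob down into the locking notch, then lifted the gripper clear and handed the job in at about 30 s of the 38 s allowed. No verdict came back.

**How it went**
- The first push passed over the ball without moving it. The fingertips sit well above the reported tool point: at least 8 mm, and about 29 mm judging by the heights where they touched. I backed off and pushed again lower.
- I pushed the knob along +y until it met a firm stop, at 8.5 N.
- I then pushed it sideways from its +x side. The finger rode up on the ball at about 0.7 rad and pressed it with about 23 N, under the 35 N limit.
- I lifted and repeated the push lower, sweeping over the ball and pressing it down until it met a firm stop at about 18 N.

**Last checks**
- **Knob angle:** the final wrist picture puts the ball near px (160, 185), which fits about 1.2 to 1.35 rad but cannot pin it closer. The press depth and the firm stop point to fully down.
- **Disagreement:** the last side-camera estimate was (244, 205) where about (247, 204) was expected. That detection had a low score, so I gave it little weight.
- **Bystanders:** the tin, brayer, water bottle and brush jar were within about 4 px of where they started. I did not re-measure the tape roll, mannequin or wood type; the arm did not touch them as far as I could tell.
- **Lid and robot:** I did not measure the lid angle directly. The force reading was near zero after the arm withdrew.
- **Not seen:** the last close-up was refused at the picture limit, so the final state rests on these numbers and not on a picture I viewed.

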